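# Draw the guard panel from the filter dock and clip in the new cartridge

### The job

Fit the new filter cartridge to the analyser's filter dock. First slide the dark magenta guard panel straight up out of the dock's grooves by its top edge, lower it in hand into the free slot of the blue rack until it stands on the slot's floor, centred, and let go. Then take the white filter cartridge from the yellow supports and press it down between the dock's steel spring clips until both pairs snap over it and it lies fully home; leave the grey spare panel and the two jars where they are.

Things in the scene. Friction and masses are not known exactly. Their poses are not given: they have to be found in the camera images.
- guard_mid (a point): Centre of the guard panel: dark magenta rigid acrylic, 8 mm thick (its x), 170 wide (y), 110 tall (z), 0.13 to 0.25 kg. It starts upright in grooves in the dock's two posts, above the line of the clips, top edge 55 mm above this point. The grooves hold its side edges (8 mm deep, about 2 mm play) up to 5 mm above this point: it must rise 60 mm to come free.
- dock: Filter dock, fixed: white base 120 x 220 x 20 mm (x, y, z), origin at the centre of its underside. At each end in y an aluminium post with an inward groove, 96 mm high above the bench, inner faces at y = -77 and +77 mm. Black saddles carry the panel's foot, later the cartridge.
- dock_seat (a point): Centre of the cartridge when fully home, 50 mm above the bench; cartridge axis along y, z up. At y = -45 and +45 mm a pair of steel spring fingers 14 mm wide faces each other in x, flared tips 26 mm above this point. Their noses, 11 mm above it, stand 22 mm apart and spring to 28 mm. Laid on them it is 12 mm too high; pushing with 7 to 14 N snaps it in. The room between the pairs is free.
- rack: Panel rack, fixed: blue bent sheet metal on a base 130 x 150 x 12 mm, origin at the centre of its underside. Two slots along y, at x = -40 (holding the spare panel) and x = +40 mm (free), each between upright tabs 24 mm long centred at y = -50 and +50 mm.
- rack_slot (a point): Middle of the floor of the free slot, 12 mm above the bench; x across the slot, y along it, z up. Slot 14 mm wide up to 44 mm above this point, its mouth flaring to about 32 mm at 59 mm. A panel stands on this floor, overhangs the tabs at both ends and leans up to 8 degrees when let go.
- spare_mid (a point): Centre of the spare smoke-grey panel, 8 x 150 x 70 mm (x, y, z), loose in the rack's other slot. To be left alone.
- cart_mid (a point): Centre of the filter cartridge: white cylinder with blue bands, 28 mm in diameter, 116 mm long (130 with its steel nipples) along its y, 0.06 to 0.13 kg. It starts level, axis 40 mm above the bench, on two yellow V supports 14 mm wide at y = -45 and +45 mm; between them it is free to be gripped from above. Either end may point either way in the dock.
- tray: Fixed grey tray 110 x 190 x 10 mm carrying the two yellow V supports, origin at the centre of its underside; the cartridge's axis lies along its y.
- jar: Amber jar with blue lid, 48 mm diameter, 75 mm tall, origin at the centre of its underside; bystander.
- vial: White jar with red lid, 44 mm diameter, 65 mm tall, origin at the centre of its underside; bystander.
There are look-alikes about, which are no part of the job. What is shaped like the part that bears cart_mid but purple is not meant.

How it is judged:
On the way, in this order (a step that is already met when the one before it is completed fails the run):
1. the guard panel is held clear above the dock's grooves (z of guard_mid in the frame of dock_seat above 0.1 m and contact force between the fingers and guard above 0.5 N).
2. the guard panel is lowered in hand into the free slot, to within 10 mm of the slot's floor (z of guard_mid in the frame of rack_slot below 0.065 m and horizontal distance between guard_mid and rack_slot below 0.04 m and contact force between the fingers and guard above 0.5 N).
3. the cartridge is snapped into both pairs of clips (z of cart_mid in the frame of dock_seat between -0.004 and 0.004 m and horizontal distance between cart_mid and dock_seat below 0.016 m and angle between the y axis of cart_mid and the y axis of dock_seat, either way round below 0.07 rad), for 0.2 s.
At the end, for the whole second after the job is handed in: The panel stands at rest on the floor of the free slot (centre within 10 mm across, 30 mm along, 5 mm in height, tilt under 12 degrees) and the cartridge rests under both pairs of clips (centre within 4 mm of the seat across and in height, 16 mm along, axis within 4 degrees) (all of step 3 and x of guard_mid in the frame of rack_slot between -0.01 and 0.01 m and y of guard_mid in the frame of rack_slot between -0.03 and 0.03 m and z of guard_mid in the frame of rack_slot between 0.05 and 0.06 m and angle between guard_mid's own z axis and vertical below 0.22 rad and angle between the y axis of guard_mid and the y axis of rack_slot, either way round below 0.15 rad and x of cart_mid in the frame of dock_seat between -0.004 and 0.004 m and linear speed of each of guard, cartridge below 0.02 m/s); the robot touches nothing.
It fails at once if the guard panel is tipped over (more than 40 degrees) (angle between guard_mid's own z axis and vertical above 0.7 rad).
It fails at once if the spare panel is shifted by more than 25 mm (distance of spare_mid from where it was at the start of the episode above 0.025 m).
It fails at once if a jar is shifted by more than 30 mm (distance of any of jar, vial from where it was at the start of the episode above 0.03 m).
It also fails if it takes over 58 s, if anything falls off the work surface, if the arm or the gripper's body presses on something with over 40 N, if the wrist force passes 120 N, or if a joint passes its speed limit or range.

### The arm

A 6-joint arm with a two-finger parallel gripper is mounted at the origin on the work surface. World frame = base frame: x ahead of the robot, y to its left, z up, the work surface at z = 0. Lengths are in m, angles in rad, forces in N, time in s.
With the tool pointing down it reaches from about 0.425 to 0.95 m from the base axis. Payload 3.5 kg.
Tool frame: the origin (TCP) lies on the centre line of the jaws, within the pads' length; the fingertips stand 17 mm ahead of it and the grasp point (between the pads) lies 2 mm behind it; z points along the fingers, y is the line along which they close (so a half turn about z gives the same grasp; the last joint's range is limited). The gripper opens to 85 mm and grips with 20 to 120 N. Pads are 22 mm wide; open, the fingers measure 114 mm over their backs; the gripper's body (76 mm by 85 mm) begins 54 mm behind the grasp point. The pads swing forward as they close: fully open they stand 13 mm farther back than shut.
Start: joints at [1.124, 0.286, 1.577, -0, 1.279, -0.15], TCP at [0.197, 0.645, 0.248] pointing down, gripper open.
Joint ranges: [-2.77, 2.77], [-0.9, 2.22], [0.21, 2.48], [-1.53, 4.67], [0.24, 2.81], [-2.84, 2.84]. Speed limits (rad/s): [2.79, 2.79, 3.14, 3.14, 3.14, 3.14].

### API

Orientations are given as a 3x3 rotation matrix whose columns are the frame's x, y, z axes.
In Python, from cell import status, grab_frame, camera_params, ticket gives the robot as it stands. The module is installed in compiled form; this text tells all that it offers.
- The arm moves only by the tool send_rows, never from a script. Its argument "series" is text: rows parted by semicolons, each of 7 numbers parted by spaces: the shift along the tool's x, y, z in mm, then the turn, a rotation vector about the tool's x, y, z in rad, then the opening, from -1 (shut) to 1 (fully open), so that 0 is half open. In form: x y z rx ry rz hand; .... A call has 1 to 20 rows; each row is the pose to reach, as a shift and turn from the pose commanded when the call began, along the tool's axes at that moment; what a row does not reach only later rows make up. A row lasts 1/8 s, in which the tool goes at most 62.5 mm and 10.7 degrees, less where a joint would pass 70% of its speed; a pose out of reach is approached as far as the arm can. A call with a gripper value outside its range is refused whole. The fingers move at their own pace and stop on an object; the grip force is fixed at half the most. Time passes only in rows, so rows that repeat a pose let the fingers close. It gives the time, the measured TCP pose, the force, the opening and the grip force at its end, in the units of the state.
- status.sense(): the state, without advancing time (a new reading comes with each control period).
- grab_frame(name): name is "scene" or "side" or "wrist"; returns the picture (400x640x3 uint8, red, green, blue); there is no depth.
- camera_params(name): a dict with "fov_y" (degrees; the focal length in pixels is half the picture's height over the tangent of half this angle, whatever the lens; pixels are square), "cx", "cy" (the principal point, pixels), "dist" ([k1, k2, p1, p2, k3] as OpenCV has them; the pictures are not rectified), "R" (3x3) and "t" (3): a world point X has camera coordinates R X + t; the wrist camera has in their place "tool_from_camera" (4x4, takes a point from camera to tool coordinates, whose origin is the TCP and whose axes are the flange's). Camera axes: x right, y down, z forward; pixel columns grow to the right and rows downward; lengths in m; the calibration is good to about 2 mm. A picture is of the moment at which its call begins: read the wrist's pose just before it. camera_params takes no time and is no camera call.
- ticket.hand_in(): hands the job in; it is judged then, once.
The state is a dict: "time": time; "q": joint angles; "qd": joint speeds; "joint_torque": joint torques, N m; "eef_pos": TCP position; "tcp_rot": TCP orientation; "contact_force": force on the tool from outside, world axes, zero at the start; "wrist_torque": the same for the moment, N m; "width": finger opening in m; "finger_force": force on a finger pad.
Only numpy, scipy, OpenCV 4.12 (cv2) and the standard library are available. Lean on these libraries where they do the work, as an engineer would, in place of code of your own. Each camera call takes 0.05 s, during which the arm holds its last target. There are 200 camera calls.

## Working session

There is one attempt and no reset: what is moved stays moved. The work goes in short steps, Python scripts to look and compute and a tool call to move; the robot and the scene stay as the last step left them, time stands still between calls to the robot, and variables do not carry over. Pictures are saved under pics/ and viewed, at most 10 in all, crops included, and the job is handed in when it is done.

Besides the shell and the picture viewer there is one more tool, called after ">>>" by a JSON object that holds its "name" and its "arguments", one argument or row to a line. send_rows: Moves the arm, as the interface text tells. Its arguments: {"type":"object","properties":{"series":{"type":"string"}},"required":["series"]}

```bash
mkdir -p pics
cat > h.py <<'E'
import numpy as np, cv2
from cell import status, grab_frame, camera_params, ticket
def K(p):
    f=200/np.tan(np.radians(p["fov_y"])/2); return np.array([[f,0,p["cx"]],[0,f,p["cy"]],[0,0,1.]])
def cam(name,st=None):
    p=camera_params(name)
    if name=="wrist":
        st=st or status.sense(); T=np.eye(4);T[:3,:3]=st["tcp_rot"];T[:3,3]=st["eef_pos"]
        M=np.linalg.inv(T@np.array(p["tool_from_camera"])); R,t=M[:3,:3],M[:3,3]
    else: R,t=np.array(p["R"]),np.array(p["t"])
    return K(p),np.array(p["dist"],float),R,t
def atz(c,uv,z):
    k,d,R,t=c; uv=np.array(uv,float).reshape(-1,1,2)
    n=cv2.undistortPoints(uv,k,d)[:,0]; C=-R.T@t
    r=np.c_[n,np.ones(len(n))]@R; z=np.broadcast_to(z,len(n))
    return C+r*((z-C[2])/r[:,2])[:,None]
def proj(c,X):
    k,d,R,t=c; return cv2.projectPoints(np.array(X,float).reshape(-1,3),cv2.Rodrigues(R)[0],t,k,d)[0][:,0]
def save(n,im): cv2.imwrite("pics/"+n+".png",im[...,::-1])
E
python3 - <<'E'
from h import *
for n in("scene","side","wrist"):
    c=cam(n); save(n+"0",grab_frame(n)); print(n,c[0][0,0],c[1],(-c[2].T@c[3]).round(3),c[2].round(2).tolist())
a=cv2.imread("pics/scene0.png");b=cv2.imread("pics/side0.png")
E
```

```text
scene 373.6782151325636 [0.01311751 0.         0.         0.         0.        ] [1.151 0.427 0.604] [[-0.55, 0.83, -0.01], [0.47, 0.3, -0.83], [-0.69, -0.46, -0.56]]
side 450.40601500749955 [-0.07571661  0.          0.          0.          0.        ] [ 0.414 -0.968  0.837] [[0.99, -0.14, -0.02], [-0.1, -0.6, -0.8], [0.1, 0.79, -0.6]]
wrist 278.01337421057576 [-0.02679705  0.          0.          0.          0.        ] [0.12  0.668 0.372] [[0.29, 0.96, -0.0], [0.91, -0.28, 0.31], [0.3, -0.09, -0.95]]
```

View pics/scene0.png

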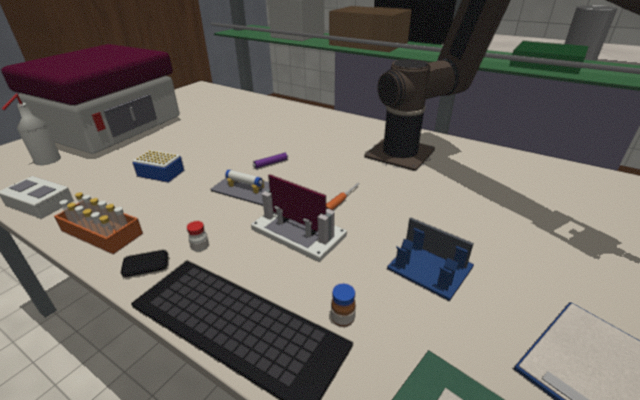

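View pics/side0.png

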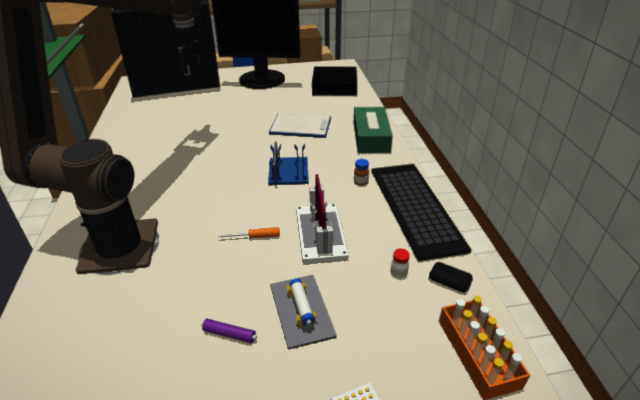

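The scene view shows the purple look-alike at (270,159), the white/blue cartridge on its yellow supports at (243,181), the dock at (300,220), the rack at (432,255), the red-lid jar at (198,235) and the blue-lid jar at (343,303). In the side view the cartridge is at (302,302), the purple one at (229,330), the dock at (322,232) and the rack at (288,168). The white cylinder with blue bands on the yellow V supports is the one meant. I'll confirm it in an enlarged crop.

Run:
```python
import cv2
a=cv2.imread("pics/scene0.png")[155:305,205:485];b=cv2.imread("pics/side0.png")[135:350,200:400]
cv2.imwrite("pics/c1.png",cv2.resize(a,None,fx=2.8,fy=2.8,interpolation=2))
cv2.imwrite("pics/c2.png",cv2.resize(b,None,fx=2.75,fy=2.75,interpolation=2))
```

```text
(no output)
```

View pics/c1.png

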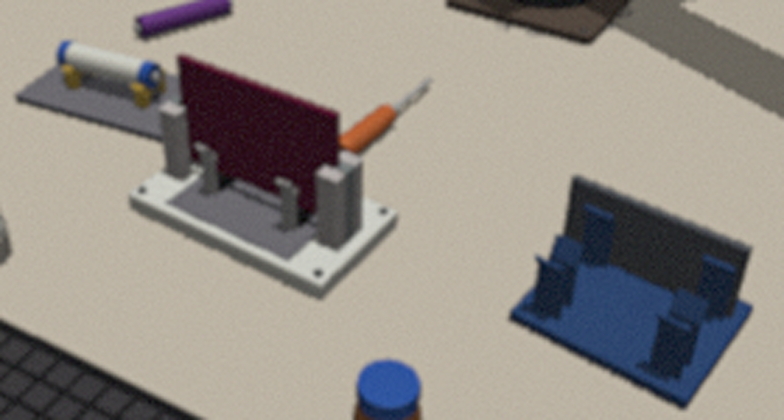

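View pics/c2.png

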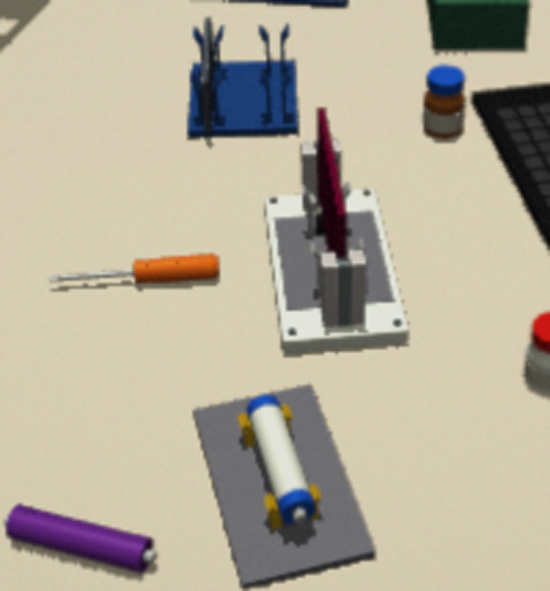

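The side crop confirms the cartridge: white with blue bands, nipple ends, on yellow Vs on the grey tray. The purple one lies loose on the bench. Dock, rack and tray corners are readable, so I'll fit their poses.

```bash
cat > fit.py <<'E'
from h import *
from scipy.optimize import least_squares
S=cam("scene");D=cam("side")
s=lambda *p:np.array(p)/2.8+(205,155)
d=lambda *p:np.array(p)/2.75+(200,135)
# local corner order in side view: TL(-,+) TR(+,+) BR(+,-) BL(-,-)
def fit(name,hx,hy,z,side,scene,sidx):
    L=np.array([[-hx,hy],[hx,hy],[hx,-hy],[-hx,-hy]])
    def W(v):
        c,q=np.cos(v[2]),np.sin(v[2]); return np.c_[L@np.array([[c,q],[-q,c]])+v[:2],np.full(4,z)]
    def r(v):
        w=W(v); e=(proj(D,w)-side)
        if len(sidx): e=np.r_[e,proj(S,w[sidx])-scene]
        return e.ravel()
    x0=np.r_[atz(D,side,z)[:,:2].mean(0),0.]
    o=least_squares(r,x0,loss='soft_l1'); print(name,o.x.round(4),r(o.x).round(1)); return o.x
if __name__=="__main__":
    fit("dock",.06,.11,.02,d((265,198),(375,190),(407,333),(283,343)),s((397,212),(320,286),(131,198)),[1,2,3][:0] or [1,2,1][:0] or [0,1,2][:0] or [1,2,0][:0])
    print("scene dock",atz(S,s((131,198),(320,286),(397,212)),.02).round(3).tolist())
    print("scene rack",atz(S,s((513,312),(687,398),(750,308)),.012).round(3).tolist())
    print("guard top scene",atz(S,s((181,57),(338,115)),.146).round(3).tolist())
    print("guard top side",atz(D,d((321,108),(345,252)),[.146,.1]).round(3).tolist())
    fit("rack",.065,.075,.012,d((195,62),(297,60),(297,127),(190,130)),None,[])
    fit("tray",.055,.095,.01,d((194,410),(312,387),(373,553),(243,583)),None,[])
    print("cart ends side",atz(D,d((263,402),(296,503)),.05).round(3).tolist())
E
python3 fit.py
```

```text
dock [ 0.5587 -0.0421 -0.0444] [-0.2 -0.   0.2 -0.1  0.7 -0.1 -0.7  0.1]
scene dock [[0.618, -0.14, 0.02], [0.623, 0.07, 0.02], [0.505, 0.075, 0.02]]
scene rack [[0.557, 0.212, 0.012], [0.57, 0.355, 0.012], [0.451, 0.369, 0.012]]
guard top scene [[0.557, -0.117, 0.146], [0.562, 0.049, 0.146]]
guard top side [[0.562, 0.045, 0.146], [0.558, -0.123, 0.1]]
rack [ 0.5046  0.2887 -0.1239] [-0.2 -0.   0.2 -0.3  0.8  0.1 -0.9  0. ]
tray [ 0.4733 -0.2966  0.1226] [-0.2 -0.3  0.1 -1.1  1.1  0.  -0.8  0.9]
cart ends side [[0.467, -0.247, 0.05], [0.48, -0.357, 0.05]]
```

```bash
cat >> h.py <<'E'
from scipy.spatial.transform import Rotation as Ro
def down(yaw,flip=0):  # tool y along world direction (cos yaw, sin yaw), or its reverse
    a=yaw+flip*np.pi; y=np.array([np.cos(a),np.sin(a),0]);z=np.array([0,0,-1.]); return np.c_[np.cross(y,z),y,z]
def row(pos,R,st=None):
    st=st or status.sense(); A=np.array(st["tcp_rot"])
    return (1000*A.T@(np.array(pos)-st["eef_pos"])).round(1).tolist(), Ro.from_matrix(A.T@R).as_rotvec().round(4).tolist()
E
python3 - <<'E'
from h import *
s=status.sense();print(s["time"],s["eef_pos"],np.array(s["tcp_rot"]).round(3).tolist(),s["contact_force"],s["width"])
for f in(0,1):print(row([.559,-.036,.24],down(-.035,f)))
print(camera_params("wrist")["tool_from_camera"])
E
```

```text
0.15 [0.19715629 0.64507568 0.24721935] [[-0.956, 0.292, -0.001], [0.292, 0.956, -0.002], [0.0, -0.002, -1.0]] [ 0.26445616 -0.56615328  1.09012807] 0.08525476193921815
([-545.2, -545.5, 8.1], [-0.0018, 0.0009, 1.309])
([-545.2, -545.5, 8.1], [-0.001, -0.0019, -1.8325])
[[ 4.61450438e-04 -9.50192929e-01 -3.11661971e-01  8.08777710e-02]
 [ 9.99999594e-01  6.79668966e-04 -5.91558842e-04 -1.15201045e-03]
 [ 7.73921999e-04 -3.11661572e-01  9.50192857e-01 -1.24571470e-01]
 [ 0.00000000e+00  0.00000000e+00  0.00000000e+00  1.00000000e+00]]
```

>>> {"name": "send_rows", "arguments": {
  "series": "-545 -545 8 0 0 1.309 1;-545 -545 8 0 0 1.309 1;-545 -545 8 0 0 1.309 1;-545 -545 8 0 0 1.309 1;-545 -545 8 0 0 1.309 1;-545 -545 8 0 0 1.309 1;-545 -545 8 0 0 1.309 1;-545 -545 8 0 0 1.309 1;-545 -545 8 0 0 1.309 1;-545 -545 8 0 0 1.309 1;-545 -545 8 0 0 1.309 1;-545 -545 8 0 0 1.309 1;-545 -545 8 0 0 1.309 1;-545 -545 8 0 0 1.309 1;-545 -545 8 0 0 1.309 1"
}}

```text
time: 2.02
eef_pos: [0.5584, -0.0336, 0.24]
tcp_rot: [[0.034, 0.999, -0.001], [0.999, -0.034, 0.001], [0.001, -0.001, -1.0]]
contact_force: [0.1, 0.0, -0.4]
width: 0.0856
finger_force: 0.0
```

Run:
```python
from h import *
s=status.sense();c=cam("wrist",s);im=grab_frame("wrist");save("w1",im)
print(s["time"],s["eef_pos"],s["q"])
X=[[.557,-.117,.146],[.562,.049,.146]];print(proj(c,X))
save("w1b",cv2.resize(im[:, :],None,fx=1.25,fy=1.25))
```

```text
2.025 [ 0.55844734 -0.03359933  0.24001937] [-2.41660651e-01  4.01488553e-02  1.87117622e+00  5.57047301e-04
  1.23141414e+00 -2.08219225e-01]
[[319.57404127 287.9925057 ]
 [319.58647953  99.46039778]]
```

View pics/w1b.png

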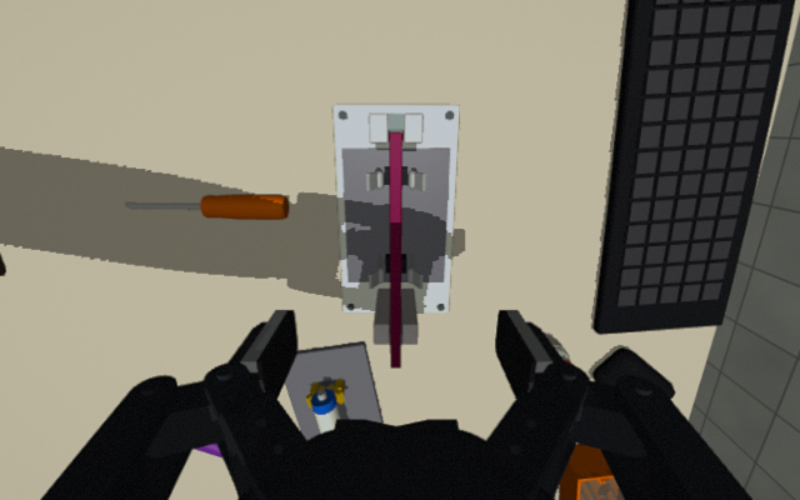

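The wrist view shows the panel's top edge from (397,132) to (395,366) in the 1.25x picture, between the jaws. The dock base corners are at (335,105), (460,107), (449,312) and (343,312).

Run:
```python
from h import *
s=status.sense();c=cam("wrist",s)
g=atz(c,np.array([(397,132),(395,367)])/1.25,.146);print(g.round(4),g.mean(0),np.diff(g,axis=0))
d=atz(c,np.array([(334,105),(460,107),(450,312.5),(343,312)])/1.25,.02);print(d.round(4),d.mean(0))
m=g.mean(0);print(row([m[0],m[1],.130],down(-.03)))
```

```text
[[ 0.5604  0.0449  0.146 ]
 [ 0.5535 -0.1231  0.146 ]] [ 0.55696192 -0.0391038   0.146     ] [[-6.82529175e-03 -1.67957354e-01  2.77555756e-17]]
[[ 0.503   0.0704  0.02  ]
 [ 0.6198  0.0648  0.02  ]
 [ 0.6138 -0.1494  0.02  ]
 [ 0.4943 -0.145   0.02  ]] [ 0.55770326 -0.03979021  0.02      ]
([-5.8, -1.2, 110.2], [-0.0007, -0.0005, -0.003])
```

>>> {"name": "send_rows", "arguments": {
  "series": "-6 -1.3 50 0 0 0.007 1;-6 -1.3 100 0 0 0.007 1;-6 -1.3 110 0 0 0.007 1;-6 -1.3 110 0 0 0.007 -1;-6 -1.3 110 0 0 0.007 -1;-6 -1.3 110 0 0 0.007 -1;-6 -1.3 110 0 0 0.007 -1;-6 -1.3 110 0 0 0.007 -1;-6 -1.3 110 0 0 0.007 -1"
}}

```text
time: 3.2
eef_pos: [0.5583, -0.0412, 0.1315]
tcp_rot: [[0.042, 0.999, 0.001], [0.999, -0.042, -0.0], [-0.0, 0.001, -1.0]]
contact_force: [-1.0, 0.1, 5.7]
width: 0.0071
finger_force: 59.8
```

>>> {"name": "send_rows", "arguments": {
  "series": "0 0 -10 0 0 0 -1;0 0 -25 0 0 0 -1;0 0 -45 0 0 0 -1;0 0 -65 0 0 0 -1;0 0 -90 0 0 0 -1;0 0 -110 0 0 0 -1;0 0 -110 0 0 0 -1;0 0 -110 0 0 0 -1"
}}

```text
time: 4.2
eef_pos: [0.5571, -0.0409, 0.2395]
tcp_rot: [[0.042, 0.999, -0.001], [0.999, -0.042, 0.0], [0.0, -0.001, -1.0]]
contact_force: [0.2, 0.0, -2.2]
width: 0.007
finger_force: 58.7
```

Run:
```python
from h import *
s=status.sense();print(s["time"],s["finger_force"],s["width"])
# rack_slot estimate
for yaw,c in((-.115,(.5046,.2887)),):
    x=np.array([np.cos(yaw),np.sin(yaw)]);slot=np.array(c)+.04*x;print(slot)
    print(row([*slot,.24],down(yaw)))
a=grab_frame("scene")[90:290,205:485];b=grab_frame("side")[85:300,220:380]
h=540
save("l1",np.hstack([cv2.resize(a,(480,343)),cv2.resize(b,(255,343))]))
```

```text
4.2 58.674203753471375 0.007024817684959928
[0.54433579 0.28411013]
([324.2, -26.5, -0.4], [-0.0015, -0.0002, 0.073])
```

View pics/l1.png

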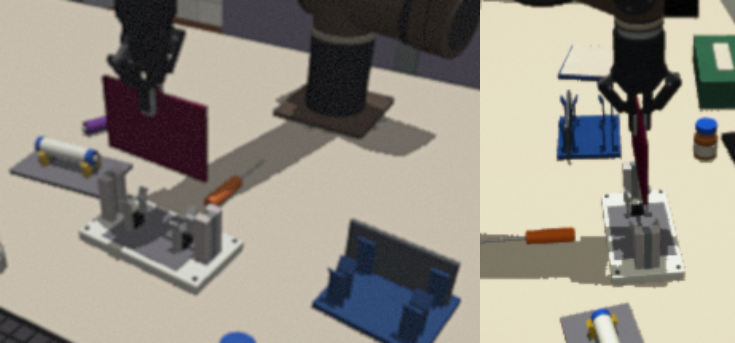

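Step 1 is met: the panel hangs upright in the jaws at about (155,125), above the posts in the scene crop. Next, over the rack.

>>> {"name": "send_rows", "arguments": {
  "series": "50 -4 0 0 0 0.01 -1;105 -9 0 0 0 0.025 -1;165 -13 0 0 0 0.04 -1;225 -18 0 0 0 0.05 -1;280 -23 0 0 0 0.065 -1;324 -26 0 0 0 0.073 -1;324 -26 0 0 0 0.073 -1;324 -26 0 0 0 0.073 -1"
}}

```text
time: 5.3
eef_pos: [0.5449, 0.2834, 0.2391]
tcp_rot: [[0.114, 0.993, -0.002], [0.993, -0.114, -0.001], [-0.001, -0.002, -1.0]]
contact_force: [-0.8, -0.9, -1.7]
width: 0.0072
finger_force: 58.6
```

Run:
```python
from h import *
s=status.sense();c=cam("wrist",s);im=grab_frame("wrist");save("w2",cv2.resize(im,None,fx=1.25,fy=1.25))
print(s["time"],s["eef_pos"])
```

```text
5.3 [0.54485195 0.28335675 0.23912271]
```

View pics/w2.png

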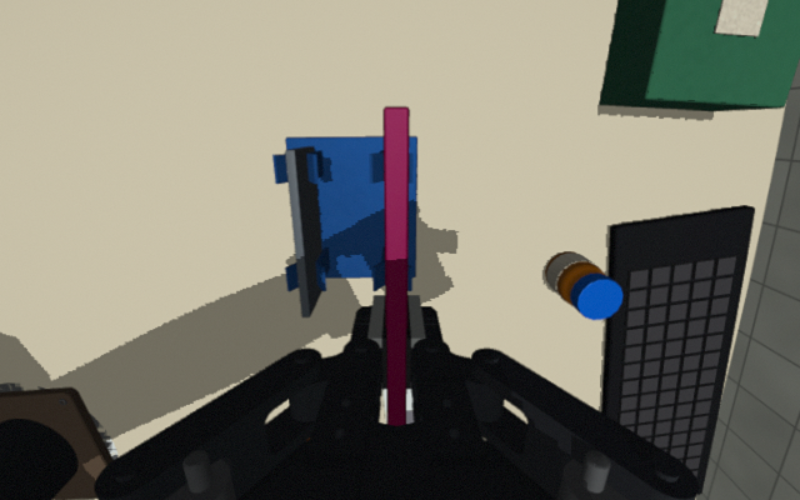

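The wrist view shows the panel along column 396. The rack base's far corners are at (286,138) and (417,137) and its near right corner at about (412,277). The spare stands at columns 290–320.

Run:
```python
from h import *
s=status.sense();c=cam("wrist",s);print(c[0][:2,2])
r=atz(c,np.array([(286,138),(417,137),(412,277.5)])/1.25,.012);print(r.round(4))
print(np.linalg.norm(r[0]-r[1]),np.linalg.norm(r[2]-r[1]))
e=r[1]-r[0];f=r[1]-r[2];y1,y2=np.arctan2(e[1],e[0]),np.arctan2(-f[0],f[1]);print("yaw",y1,y2)
yaw=(y1+y2)/2;x=np.array([np.cos(yaw),np.sin(yaw)]);yy=np.array([-x[1],x[0]])
for p,l in((r[0],(-.065,.075)),(r[1],(.065,.075)),(r[2],(.065,-.075))):
    print("centre",p[:2]-l[0]*x-l[1]*yy)
C=np.mean([p[:2]-l[0]*x-l[1]*yy for p,l in((r[0],(-.065,.075)),(r[1],(.065,.075)),(r[2],(.065,-.075)))],0)
slot=C+.04*x;print("slot",slot,row([*slot,.24],down(yaw)))
# panel ends
g=atz(c,np.array([(396.5,108),(397,425)])/1.25,.255);print(g.round(4),g.mean(0))
print(proj(c,[[*slot,.24]])*1.25, proj(c,[s["eef_pos"]])*1.25)
```

```text
[316.80402128 195.52109019]
[[0.4456 0.3669 0.012 ]
 [0.5723 0.3529 0.012 ]
 [0.5526 0.2061 0.012 ]]
0.1274424778910046 0.14808492218862468
yaw -0.10985868083881897 -0.1337221313272365
centre [0.50102697 0.28452593]
centre [0.49866412 0.28634705]
centre [0.49714428 0.28847307]
slot [0.53864883 0.2815891 ] ([-2.0, -6.3, -0.6], [-0.0014, 0.0012, 0.0062])
[[0.554  0.3677 0.255 ]
 [0.5406 0.2499 0.255 ]] [0.54729996 0.30881658 0.255     ]
[[383.46190942 337.04498452]] [[398.64008552 332.06099883]]
```

>>> {"name": "send_rows", "arguments": {
  "series": "-1 -3.5 20 0 0 0.005 -1;-1 -3.5 45 0 0 0.005 -1;-1 -3.5 63 0 0 0.005 -1;-1 -3.5 63 0 0 0.005 -1;-1 -3.5 63 0 0 0.005 -1"
}}

```text
time: 5.98
eef_pos: [0.5422, 0.2831, 0.1779]
tcp_rot: [[0.12, 0.993, 0.001], [0.993, -0.12, 0.0], [0.0, 0.001, -1.0]]
contact_force: [-0.3, 0.3, -1.3]
width: 0.007
finger_force: 58.5
```

Run:
```python
from h import *
s=status.sense();c=cam("wrist",s);w=grab_frame("wrist");d=grab_frame("side");save("d3",d)
print(s["time"],s["eef_pos"])
a=cv2.resize(d[110:195,250:325],None,fx=5,fy=5,interpolation=2)
b=cv2.resize(w[60:260,190:400],None,fx=1.9,fy=1.9,interpolation=2)
H=max(len(a),len(b));P=lambda i:np.pad(i,((0,H-len(i)),(0,0),(0,0)))
save("w3",np.hstack([P(a),P(b)])); print(a.shape,b.shape)
D=cam("side")
R=np.array(s["tcp_rot"]);
p=np.array(s["eef_pos"])+[0,0,.016-.110]
yy=R[:,0]
print("panel bottom ends predicted side",(proj(D,[p-.085*yy,p,p+.085*yy])-(250,110))*5)
```

```text
5.975 [0.54219847 0.28308003 0.1779196 ]
(425, 375, 3) (380, 399, 3)
panel bottom ends predicted side [[248.48706513 272.13352203]
 [248.37127807 200.97094946]
 [248.27299432 136.22157997]]
```

View pics/w3.png

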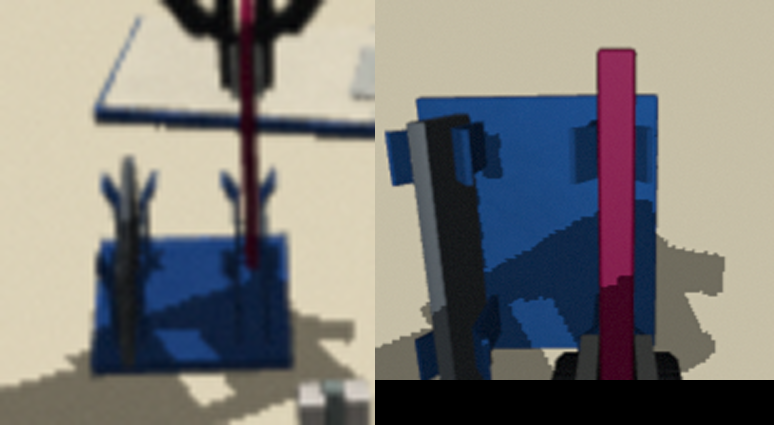

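The left half is the side view: the panel foot (251,265) hangs midway between the free slot's tab tips (226,175)/(271,172) and its near tabs (237/266,263). The right half is the wrist view: tabs at about 573–650 with the panel at 616, so about 1–2 mm to the right.

>>> {"name": "send_rows", "arguments": {
  "series": "0 -1 12 0 0 0 -1;0 -1 24 0 0 0 -1;0 -1 36 0 0 0 -1;0 -1 48 0 0 0 -1;0 -1 58 0 0 0 -1;0 -1 65 0 0 0 -1;0 -1 67 0 0 0 -1;0 -1 67 0 0 0 -1"
}}

```text
time: 7.08
eef_pos: [0.5409, 0.2833, 0.1105]
tcp_rot: [[0.12, 0.993, 0.0], [0.993, -0.12, 0.0], [0.0, 0.0, -1.0]]
contact_force: [-0.8, 0.5, -1.6]
width: 0.007
finger_force: 58.7
```

No contact yet, so on in small steps to the floor.

>>> {"name": "send_rows", "arguments": {
  "series": "0 0 1 0 0 0 -1;0 0 2 0 0 0 -1;0 0 3 0 0 0 -1;0 0 3 0 0 0 -1"
}}

```text
time: 7.58
eef_pos: [0.5409, 0.2834, 0.1076]
tcp_rot: [[0.12, 0.993, 0.0], [0.993, -0.12, 0.0], [0.0, 0.0, -1.0]]
contact_force: [-0.7, -0.3, -1.1]
width: 0.0067
finger_force: 58.8
```

>>> {"name": "send_rows", "arguments": {
  "series": "0 0 1 0 0 0 -1;0 0 2 0 0 0 -1;0 0 2 0 0 0 -1"
}}

```text
time: 7.95
eef_pos: [0.5412, 0.2834, 0.1075]
tcp_rot: [[0.12, 0.993, 0.0], [0.993, -0.12, -0.0], [-0.0, 0.0, -1.0]]
contact_force: [-2.8, -1.9, 8.1]
width: 0.0072
finger_force: 60.1
```

Run:
```python
from h import *
s=status.sense();d=grab_frame("side")
print(s["time"],s["contact_force"])
a=cv2.resize(d[110:195,250:325],None,fx=5,fy=5,interpolation=2)
e=grab_frame("scene");b=cv2.resize(e[180:300,380:485],None,fx=3.5,fy=3.5,interpolation=2)
H=425;P=lambda i:np.pad(i,((0,H-len(i)),(0,0),(0,0)))
save("w4",np.hstack([P(a),P(b)]))
```

```text
7.95 [-2.84060306 -1.87226705  8.10298956]
```

View pics/w4.png

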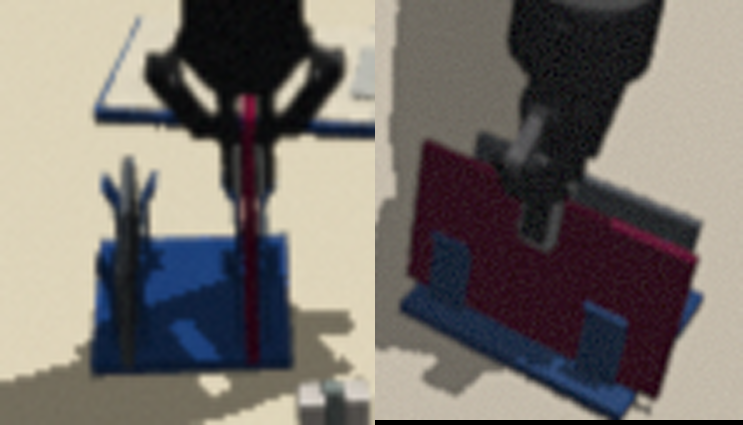

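The panel stands on the floor between both tab pairs and the +z force shows contact. Release and rise.

>>> {"name": "send_rows", "arguments": {
  "series": "0 0 -1 0 0 0 -1;0 0 -1 0 0 0 0.2;0 0 -1 0 0 0 0.2;0 0 -1 0 0 0 0.2;0 0 -1 0 0 0 0.2;0 0 -20 0 0 0 0.2;0 0 -60 0 0 0 0.2;0 0 -110 0 0 0 0.2;0 0 -130 0 0 0 1;0 0 -130 0 0 0 1"
}}

```text
time: 9.3
eef_pos: [0.5416, 0.2836, 0.2379]
tcp_rot: [[0.12, 0.993, 0.004], [0.993, -0.12, 0.001], [0.002, 0.004, -1.0]]
contact_force: [-0.4, -0.7, 0.2]
width: 0.0843
finger_force: 0.0
```

Run:
```python
from h import *
s=status.sense();print(s["width"],s["q"])
print(row([.473,-.30,.19],down(.1226)))
```

```text
0.08425039410949256 [ 3.16621609e-01  1.54253550e-01  1.75186043e+00 -5.32459154e-06
  1.23079576e+00  4.36561328e-01]
([-587.7, 1.5, 46.7], [0.0045, -0.0015, -0.2425])
```

>>> {"name": "send_rows", "arguments": {
  "series": "-588 1.5 47 0 0 -0.242 1;-588 1.5 47 0 0 -0.242 1;-588 1.5 47 0 0 -0.242 1;-588 1.5 47 0 0 -0.242 1;-588 1.5 47 0 0 -0.242 1;-588 1.5 47 0 0 -0.242 1;-588 1.5 47 0 0 -0.242 1;-588 1.5 47 0 0 -0.242 1;-588 1.5 47 0 0 -0.242 1;-588 1.5 47 0 0 -0.242 1;-588 1.5 47 0 0 -0.242 1;-588 1.5 47 0 0 -0.242 1"
}}

```text
time: 10.8
eef_pos: [0.4711, -0.2994, 0.1865]
tcp_rot: [[-0.122, 0.993, -0.002], [0.993, 0.122, 0.003], [0.003, -0.002, -1.0]]
contact_force: [-0.4, 0.4, 1.1]
width: 0.0855
finger_force: 0.0
```

Run:
```python
from h import *
s=status.sense();w=grab_frame("wrist");d=grab_frame("side")
print(s["time"],s["eef_pos"])
a=cv2.resize(d[110:195,250:325],None,fx=3.2,fy=3.2,interpolation=2)
b=cv2.resize(w[0:330,150:490],None,fx=1.6,fy=1.6,interpolation=2)
P=lambda i:np.pad(i,((0,528-len(i)),(0,0),(0,0)))
save("w5",np.hstack([P(b),P(a)]));print(b.shape)
```

```text
10.8 [ 0.47111356 -0.29935113  0.18650944]
(528, 544, 3)
```

View pics/w5.png

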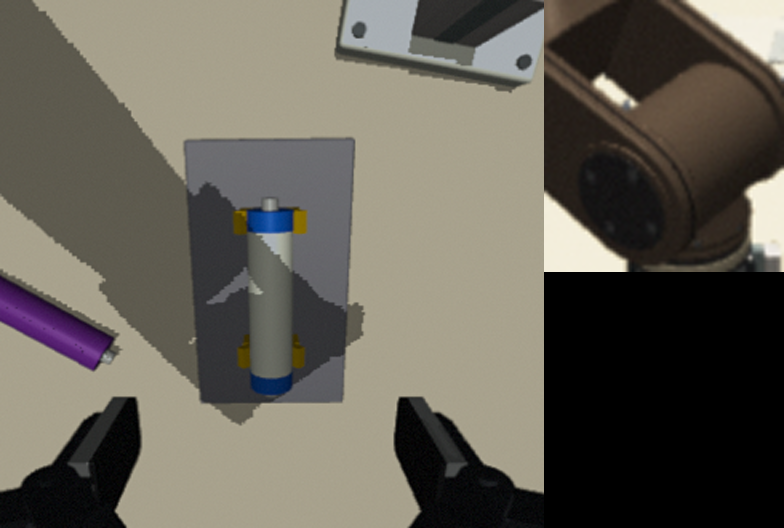

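The wrist crop shows the white cartridge along column 270, from row 208 to row 394, square to the jaws. The arm hides the rack in the side crop. The ten views are used up, so further checks will be numeric.

Run:
```python
from h import *
s=status.sense();c=cam("wrist",s)
p=lambda *q:np.array(q)/1.6+(150,0)
a=atz(c,p((270.5,208),(271,394)),.052);print(a.round(4),a.mean(0),np.linalg.norm(a[0]-a[1]))
b=atz(c,p((270.5,222),(271,354)),.040);print(b.round(4),b.mean(0))
t=atz(c,p((185,141),(354,139),(343,402),(201,403)),.01);print(t.round(4),t.mean(0))
m=a.mean(0)
print(proj(c,[s["eef_pos"]]),row([m[0],m[1],.042],down(.1226)))
```

```text
[[ 0.4653 -0.2424  0.052 ]
 [ 0.4806 -0.3604  0.052 ]] [ 0.47293118 -0.30139291  0.052     ] 0.11905333526229643
[[ 0.4665 -0.2516  0.04  ]
 [ 0.4778 -0.3373  0.04  ]] [ 0.47213134 -0.29445901  0.04      ]
[[ 0.4066 -0.211   0.01  ]
 [ 0.5133 -0.1965  0.01  ]
 [ 0.5394 -0.383   0.01  ]
 [ 0.4315 -0.3974  0.01  ]] [ 0.47271421 -0.29694801  0.01      ]
[[319.33878366 266.14147629]] ([-2.6, 1.1, 145.5], [-0.0009, -0.0014, 0.0009])
```

>>> {"name": "send_rows", "arguments": {
  "series": "-1.5 1.2 50 0 0 -0.005 1;-1.5 1.2 100 0 0 -0.005 1;-1.5 1.2 130 0 0 -0.005 1;-1.5 1.2 146 0 0 -0.005 1;-1.5 1.2 146 0 0 -0.005 1;-1.5 1.2 146 0 0 -0.005 -1;-1.5 1.2 146 0 0 -0.005 -1;-1.5 1.2 146 0 0 -0.005 -1;-1.5 1.2 146 0 0 -0.005 -1;-1.5 1.2 146 0 0 -0.005 -1"
}}

```text
time: 12.15
eef_pos: [0.4734, -0.3026, 0.0436]
tcp_rot: [[-0.127, 0.992, 0.0], [0.992, 0.127, -0.001], [-0.001, 0.0, -1.0]]
contact_force: [-2.7, 0.8, 5.7]
width: 0.0263
finger_force: 58.8
```

>>> {"name": "send_rows", "arguments": {
  "series": "0 0 -20 0 0 0 -1;0 0 -60 0 0 0 -1;0 0 -110 0 0 0 -1;0 0 -140 0 0 0 -1;0 0 -140 0 0 0 -1;0 0 -140 0 0 0 -1"
}}

```text
time: 12.9
eef_pos: [0.4725, -0.3013, 0.181]
tcp_rot: [[-0.127, 0.992, -0.001], [0.992, 0.127, 0.001], [0.002, -0.001, -1.0]]
contact_force: [0.1, 0.5, -1.0]
width: 0.026
finger_force: 59.3
```

Run:
```python
from h import *
s=status.sense();print(s["width"],s["finger_force"])
print(row([.5577,-.0395,.18],down(-.041)))
```

```text
0.02601708178347289 59.301132559776306
([248.9, 117.7, 1.3], [-0.0014, -0.0016, 0.1679])
```

>>> {"name": "send_rows", "arguments": {
  "series": "60 28 0 0 0 0.04 -1;120 57 0 0 0 0.08 -1;175 83 0 0 0 0.12 -1;225 107 0 0 0 0.15 -1;247 118 0 0 0 0.168 -1;247 118 0 0 0 0.168 -1;247 118 0 0 0 0.168 -1"
}}

```text
time: 13.78
eef_pos: [0.558, -0.0424, 0.1806]
tcp_rot: [[0.041, 0.999, -0.003], [0.999, -0.041, 0.0], [0.0, -0.003, -1.0]]
contact_force: [0.5, 0.4, -0.6]
width: 0.0259
finger_force: 59.4
```

Run:
```python
from h import *
s=status.sense();print(s["eef_pos"]);c=cam("wrist",s);w=grab_frame("wrist").astype(int)
print(proj(c,[[.5575,-.0395,.0],[.5575,-.0395,.05]]),proj(c,[s["eef_pos"]]))
# dock base white edges, fixed rows; cartridge blue bands
hsv=cv2.cvtColor(w.astype(np.uint8),cv2.COLOR_RGB2HSV)
blue=((hsv[...,0]>100)&(hsv[...,0]<125)&(hsv[...,1]>140)&(hsv[...,2]>50)).astype(np.uint8)
n,l,st,ce=cv2.connectedComponentsWithStats(blue)
for i in range(1,n):
    if st[i,4]>60: print("blue",st[i],ce[i].round(1))
for i in range(1):
    for y in (60,75,90,105,120,135,150): print(y,[tuple(w[y,x]) and int(w[y,x].sum()//3) for x in range(250,390,4)])
save("w6",w.astype(np.uint8))
```

```text
[ 0.5579626  -0.04242846  0.18062889]
[[317.80745144 175.22898696]
 [317.82685222 187.89480566]] [[319.05659136 265.79284754]]
blue [ 287  147   60   37 1906] [316.4 165.4]
60 [167, 168, 167, 169, 168, 168, 167, 169, 167, 168, 168, 168, 167, 167, 167, 166, 168, 169, 167, 168, 168, 167, 166, 167, 168, 167, 167, 168, 168, 167, 166, 168, 167, 168, 169]
75 [167, 150, 189, 148, 176, 188, 188, 187, 187, 187, 183, 182, 184, 187, 141, 137, 137, 139, 139, 179, 187, 186, 187, 184, 186, 188, 188, 186, 187, 169, 92, 188, 155, 168, 169]
90 [168, 157, 187, 188, 187, 188, 189, 187, 188, 187, 186, 187, 189, 189, 161, 103, 99, 99, 101, 183, 187, 188, 188, 171, 188, 187, 189, 188, 187, 187, 188, 188, 152, 168, 167]
105 [170, 168, 186, 188, 189, 188, 189, 188, 189, 188, 181, 170, 104, 106, 106, 156, 171, 183, 143, 107, 109, 106, 178, 188, 188, 189, 188, 188, 188, 189, 188, 189, 164, 169, 169]
120 [168, 169, 176, 188, 114, 116, 118, 119, 116, 120, 119, 119, 118, 121, 120, 120, 120, 120, 119, 121, 119, 118, 118, 119, 116, 118, 115, 116, 113, 113, 190, 188, 168, 169, 169]
135 [168, 167, 167, 188, 115, 114, 115, 114, 114, 116, 114, 84, 95, 93, 49, 57, 53, 52, 56, 52, 93, 120, 79, 99, 115, 114, 114, 113, 112, 111, 189, 172, 170, 169, 169]
150 [170, 169, 167, 189, 149, 112, 111, 112, 113, 86, 32, 33, 30, 34, 80, 135, 154, 156, 136, 88, 29, 34, 33, 33, 51, 112, 111, 110, 110, 109, 190, 139, 168, 169, 167]
```

Dock base and groove centre columns are about 316 and the cartridge band is at 316.4, so it is lined up. I'll lower it to just above the noses.

>>> {"name": "send_rows", "arguments": {
  "series": "0 0 35 0 0 0 -1;0 0 70 0 0 0 -1;0 0 95 0 0 0 -1;0 0 107 0 0 0 -1;0 0 111 0 0 0 -1;0 0 111 0 0 0 -1"
}}

```text
time: 14.58
eef_pos: [0.5586, -0.043, 0.0722]
tcp_rot: [[0.041, 0.999, -0.002], [0.999, -0.041, -0.001], [-0.001, -0.002, -1.0]]
contact_force: [-4.5, -2.4, 2.2]
width: 0.0261
finger_force: 59.9
```

>>> {"name": "send_rows", "arguments": {
  "series": "0 -1 2 0 0 0 -1;0 -1 5 0 0 0 -1;0 -1 8 0 0 0 -1;0 -1 11 0 0 0 -1;0 -1 11 0 0 0 -1"
}}

```text
time: 15.2
eef_pos: [0.5588, -0.0425, 0.0631]
tcp_rot: [[0.041, 0.999, 0.001], [0.999, -0.041, -0.001], [-0.001, 0.001, -1.0]]
contact_force: [-6.4, -0.7, 10.6]
width: 0.0262
finger_force: 60.8
```

>>> {"name": "send_rows", "arguments": {
  "series": "0 -1 2 0 0 0 -1;0 -1 4 0 0 0 -1;0 -1 6 0 0 0 -1;0 -1 8 0 0 0 -1;0 -1 8 0 0 0 -1"
}}

```text
time: 15.82
eef_pos: [0.5576, -0.0421, 0.0535]
tcp_rot: [[0.041, 0.999, 0.001], [0.999, -0.041, -0.0], [-0.0, 0.001, -1.0]]
contact_force: [-4.0, 0.6, 7.1]
width: 0.0263
finger_force: 60.1
```

>>> {"name": "send_rows", "arguments": {
  "series": "0 -0.5 1 0 0 0 -1;0 -0.5 2 0 0 0 -1;0 -0.5 3 0 0 0 -1;0 -0.5 3 0 0 0 -1"
}}

```text
time: 16.32
eef_pos: [0.5577, -0.0421, 0.0534]
tcp_rot: [[0.041, 0.999, 0.0], [0.999, -0.041, -0.0], [-0.0, 0.0, -1.0]]
contact_force: [-9.8, 1.7, 21.2]
width: 0.0265
finger_force: 61.6
```

It bottomed hard at TCP z 0.0534, which puts the axis at about 0.050. Relax, release and rise.

>>> {"name": "send_rows", "arguments": {
  "series": "0 0.5 -3 0 0 0 -1;0 0.5 -3 0 0 0 0.2;0 0.5 -3 0 0 0 0.2;0 0.5 -3 0 0 0 0.2;0 0.5 -3 0 0 0 0.2;0 0.5 -15 0 0 0 0.3;0 0.5 -55 0 0 0 0.3;0 0.5 -105 0 0 0 0.3;0 0.5 -127 0 0 0 1;0 0.5 -127 0 0 0 1"
}}

```text
time: 17.58
eef_pos: [0.5586, -0.0423, 0.1797]
tcp_rot: [[0.041, 0.999, 0.006], [0.999, -0.041, -0.002], [-0.001, 0.006, -1.0]]
contact_force: [0.5, -0.7, -0.2]
width: 0.0853
finger_force: 0.0
```

Run:
```python
from h import *
s=status.sense();c=cam("wrist",s);w=grab_frame("wrist");sc=grab_frame("scene");D=cam("side");S=cam("scene");sd=grab_frame("side")
def comp(im,c,z,lo,hi,mn,name):
    h=cv2.cvtColor(im,cv2.COLOR_RGB2HSV);m=cv2.inRange(h,lo,hi);n,l,st,ce=cv2.connectedComponentsWithStats(m)
    for i in range(1,n):
        if st[i,4]>mn: print(name,st[i],ce[i].round(1),atz(c,[ce[i]],z).round(4)[0])
comp(w,c,.05,(100,140,50),(125,255,255),60,"wrist blue")
comp(sc,S,.05,(100,140,50),(125,255,255),15,"scene blue")
comp(sc,S,.067,(150,100,30),(179,255,140),100,"scene magenta")
comp(sd,D,.067,(150,100,30),(179,255,140),30,"side magenta")
y=np.array([np.sin(.041),np.cos(.041),0])
X=np.array([.5575,-.0405,.05]);print("pred blue wrist",proj(c,[X+.05*y,X-.05*y]),"scene",proj(S,[X+.05*y,X-.05*y]))
yr=np.array([np.sin(.12),np.cos(.12),0]);G=np.array([.541,.2834,.067])
print("pred panel scene",proj(S,[G,G+.085*yr+[0,0,.055],G-.085*yr+[0,0,.055]]),"side",proj(D,[G,G+[0,0,.055]-.085*yr]))
print(s["eef_pos"],s["contact_force"])
```

```text
wrist blue [299 128  31  16 408] [314.1 135. ] [0.558  0.0104 0.05  ]
wrist blue [302 239  27  12 250] [315.  244.8] [ 0.5541 -0.1001  0.05  ]
scene blue [134 158  49  23 602] [159.5 170.7] [ 0.59   -0.5341  0.05  ]
scene blue [311 219   6  12  38] [313.1 223.9] [0.559  0.0104 0.05  ]
scene blue [401 249   6   9  21] [403.4 252.9] [0.5386 0.2357 0.05  ]
scene blue [397 258   8   7  22] [399.3 261.5] [0.5688 0.2392 0.05  ]
scene blue [388 262  66  37 532] [422.6 280.3] [0.5944 0.3001 0.05  ]
scene blue [440 267  11   9  29] [444.4 271.3] [0.546  0.3286 0.05  ]
scene blue [333 284  21  21 357] [343.1 294.2] [0.7124 0.1848 0.05  ]
scene blue [519 346  15  17  18] [525.6 354.3] [0.661  0.4989 0.05  ]
scene blue [515 364  49  36 144] [538.6 383.1] [0.7031 0.5234 0.05  ]
scene magenta [   2   44  170   61 6525] [86.7 71.9] [ 0.1212 -1.7564  0.067 ]
scene magenta [ 390  220   82   73 2867] [430.5 254.1] [0.5301 0.2909 0.067 ]
side magenta [298 128   3  23  36] [299.  139.7] [0.5511 0.3808 0.067 ]
pred blue wrist [[315.90696458 135.92601178]
 [315.95309555 236.31249654]] scene [[312.66815848 223.93080941]
 [281.38773116 210.35850211]]
pred panel scene [[425.2104719  255.70407533]
 [470.72963612 253.47696798]
 [392.55729715 219.32582043]] side [[299.46700659 154.64454696]
 [298.89577092 153.83001006]]
[ 0.5585936  -0.04234786  0.17974684] [ 0.48856162 -0.70422726 -0.17113235]
```

The cartridge's far band triangulates to (0.559, 0.010) at z = 0.05 in both cameras, and the band spacing and widths are right for a level part. The panel's corners match their predicted pixels to within about 2 px, so I'm handing in.

```bash
python3 -c "
from h import *
print(ticket.hand_in())"
```

```text
the job is handed in; nothing more can be done
None
```

The job is handed in at about 18 s of the 58 s allowed, with no verdict returned: by force and image readings, the guard panel stands in the rack's free slot and the cartridge is fully home between the dock's clips.

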